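# Emboss a leather blank with the roller press

## Task

Take the self-closing tweezers out of the wooden block and use them to lift the long bar-shaped brass die from the tray and stand it, without dropping it, on the middle of the leather blank on the press bed, its length along the blank's length; never finger the polished dies. Stand the tweezers back upright in their slot, then take the loose sleeve of the crank and wind the bed, with the die on it, right through the rollers to its stop, and let go. Leave the other dies and the things on the bench where they are.

Things in the scene. Friction and masses are not known exactly. Their poses are not given: they have to be found in the camera images.
- tweezer_grip (a point): Self-closing (reverse-action) steel tweezers, 120 mm, 60 g, standing tips down in the block. This point lies midway between the two brown grip pads, 82 mm above the tips; the tail ends 37 mm above it. z: tips to tail; y: the line along which pads and tips move. Pads are 14 mm wide (x), 24 mm tall, 34 mm apart over their outsides at rest. Squeezing the pads OPENS the tips; the spring closes them.
- tweezer_tips (a point): Midway between the tip ends, 82 mm below tweezer_grip, same axes. Tips are 7 mm wide (x), 2.5 mm thick, inner faces flat, 29 mm tall. Width over the pads 28-30 mm (a pinch of 2 to 5 N): tweezers held, tips shut or gripping a die with about 1 N. At 32 mm a die is held but the pads are loose in the hand. Opening: 23 mm: tips 6 mm apart; 21: 13; 20: 19; 19: 24 (13 N); 18: the end stop.
- slot (a point): Centre of the floor of the tweezer slot in the fixed wooden block, 5 mm above the table. The slot is 26 mm long (y, the tweezers' opening line), 13 mm wide (x), with a 6 mm 45-degree lead-in round its mouth. The block is 55 mm high and reaches 32 mm to +x, 75 mm to -x, 35 mm to each side; stamping tools stand in it to 105 mm above the table, 31 mm and more to -x.
- die (a point): Centre of the bar-shaped brass embossing die: 30 mm long (x), 10 mm wide (y), 12 mm high, about 30 g, standing face down on the floor of the tray. It is the long narrow one of the three dies.
- round_die_mid (a point): Centre of the round brass die (16 mm across, 12 mm high), in the same tray; to be left alone.
- square_die_mid (a point): Centre of the square brass die (16 x 16 x 12 mm), in the same tray; to be left alone.
- tray: Shallow wooden tray with the three dies 48 mm apart in a row along y, 85 x 155 mm (x, y), rim 12 mm high, fixed. Origin under its centre; its inner floor is 4 mm above the table.
- blank (a point): Centre of the upper face of the leather blank fixed on the press bed: 85 mm long (x), 60 mm wide (y), 138.5 mm above the table. It travels with the bed. x is the way the bed travels when cranked in; the rollers' nip lies 85 mm ahead of it (along x) when bed reads 0. The bed plate is 260 x 100 mm and its top is 3.5 mm below this point.
- bed (a joint): Travel of the bed in m: geared to the crank, 0.022 m per rad, 0 to 0.142.
- crank (a joint): Crank angle, rad. 0: arm level, pointing along -x of axle; it grows as the handle goes up, over towards +x, down and back, which draws the bed in under the sprung upper roller, which presses on the die. Stop at 6.45 (a turn and a little). Starts between 0 and 1.1; stays where it is left; needs about 3 N at the sleeve.
- axle (a point): Point on the crank's axis (the y axis of this frame, level) abreast of the middle of the sleeve, 105 mm above the table. It belongs to the fixed frame of the press: two green cheeks stand 98 mm and more to +y of it, 200 mm high, with screw knobs up to 221 mm. z is up.
- sleeve_mid (a point): Middle of the loose wooden sleeve on the crank handle: 26 mm across, 96 mm long along the axle's direction, spinning freely on its pin, 58 mm from the crank's axis. At crank angle q it lies at x = -0.058 cos q, z = 0.058 sin q in the frame of axle. The crank arm is 51 mm from it to +y.
- cup: Paper cup, 82 mm across, 95 mm high, origin under its centre; bystander.
- awl: Awl with a wooden handle, 126 mm long, 27 mm thick, lying on the bench; bystander.
- mallet: White-headed mallet, 234 mm long, lying on the bench; bystander.

How it is judged:
By the outcome, as a careful person would: the job done as asked, in the order asked, and still so for the second after the job is handed in, with the robot touching nothing.
It also fails if it takes over 72 s, if anything falls off the work surface, if the arm or the gripper's body presses on something with over 40 N, if the wrist force passes 120 N, or if a joint passes its speed limit or range.

## Robot

A 6-joint arm with a two-finger parallel gripper is mounted at the origin on the work surface. World frame = base frame: x ahead of the robot, y to its left, z up, the work surface at z = 0. Lengths are in mm, angles in rad, forces in N, time in s.
With the tool pointing down it reaches from about 300 to 950 mm from the base axis. Payload 3.1 kg.
Tool frame: the origin (TCP) lies on the centre line of the jaws, within the pads' length; the fingertips stand arm.tip_reach ahead of it and the grasp point (between the pads) lies 6 mm ahead of it (arm.tip_reach is the distance from the TCP to the fingertips, in mm); x points along the fingers, y is the direction in which the jaws open and shut, and the axes are right-handed (so a half turn about x gives the same grasp; the last joint's range is limited). The gripper opens to 85 mm and grips with 20 to 120 N. Pads are 22 mm wide; open, the fingers measure 114 mm over their backs; the gripper's body (76 mm by 85 mm) begins 54 mm behind the grasp point. The pads swing forward as they close: fully open they stand 13 mm farther back than shut.
Start: joints at [-1.248, 0.308, 1.634, -0, 1.2, -0.07], TCP at [239.21, -577.417, 256.272] pointing down, gripper open.
Joint ranges: [-3.06, 3.06], [-0.79, 1.96], [0.05, 2.63], [-1.19, 4.34], [0.05, 2.64], [-2.94, 2.94]. Speed limits (rad/s): [2.79, 2.79, 3.14, 3.14, 3.14, 3.14].

## Interface

Orientations are given as [roll, pitch, yaw] about the fixed x, y, z axes, in that order (R = Rz(yaw) Ry(pitch) Rx(roll)).
In Python, from cell import arm gives the robot as it stands. The module is installed in compiled form; this text tells all that it offers.
- The arm moves only by the tool jog_arm, never from a script. Its argument "deltas" is a list of rows, each a list of 5 numbers: the shift along the tool's x, y, z in cm, then the turn about the tool's x in degrees, then the closure, from 0 (fully open) to 1 (shut). In form: [[tx, ty, tz, yaw, fingers], ...]. A call has exactly 5 rows; each row is the pose to reach, as a shift and turn from the pose commanded when the call began, along the tool's axes at that moment; what a row does not reach only later rows make up. A row lasts 1/8 s, in which the tool goes at most 62.5 mm and 10.7 degrees, less where a joint would pass 70% of its speed; a pose out of reach is approached as far as the arm can. A call with a gripper value outside its range is refused whole. The fingers move at their own pace and stop on an object; the grip force is fixed at half the most. Time passes only in rows, so rows that repeat a pose let the fingers close, or fill a call up. It gives the time, the measured TCP pose, the force and the opening at its end, in the units of the state.
- arm.sense(): the state, without advancing time (a new reading comes with each control period).
- arm.camera(name): name is "side" or "top"; returns a dict with "frame" (384x512x3 uint8, red, green, blue), "depth" (384x512 float32, mm along the optical axis (not along the pixel's ray), 0 where there is no reading), "vertical_fov" (degrees; the focal length in pixels is half the picture's height over the tangent of half this angle, whatever the lens; pixels are square), "cx", "cy" (the principal point, pixels), "extrinsics" (4x4, takes a point from camera to world coordinates). Camera axes: x right, y down, z forward; pixel columns grow to the right and rows downward; lengths in mm; the calibration is good to about 2 mm. A picture is of the moment at which its call begins.
- arm.hand_in(): hands the job in, once; it reports no verdict.
The state is a dict: "time": time; "q": joint angles; "qd": joint speeds; "joint_torque": joint torques, N m; "eef_pos": TCP position; "eef_rot": TCP orientation; "wrist_force": force on the tool from outside, world axes, zero at the start; "moment": the same for the moment, N m; "finger_gap": finger opening in mm.
Only numpy, scipy, OpenCV 4.12 (cv2) and the standard library are available. Lean on these libraries where they do the work, as an engineer would, in place of code of your own. Each camera call takes 0.05 s, during which the arm holds its last target. There are 200 camera calls.

## Working session

There is one attempt and no reset: what is moved stays moved. The work goes in short steps, Python scripts to look and compute and a tool call to move; the robot and the scene stay as the last step left them, time stands still between calls to the robot, and variables do not carry over. Pictures are saved under pics/ and viewed, about 8 in all and at most 12, crops included, and the job is handed in when it is done.

Besides the shell and the picture viewer there is one more tool, called by a JSON object that holds its "api" and its "payload", one argument or row to a line. jog_arm: Moves the arm, as the interface text tells. Its arguments: {"type":"object","properties":{"deltas":{"type":"array"}},"required":["deltas"]}

```bash
mkdir -p pics; cat > h.py <<'E'
import numpy as np, cv2
from cell import arm
def cam(n):
    c=arm.camera(n); c['f']=192/np.tan(np.radians(c['vertical_fov'])/2); c['E']=np.array(c['extrinsics']); return c
def ray(c,u,v,z):
    d=c['E'][:3,:3]@np.array([(u-c['cx'])/c['f'],(v-c['cy'])/c['f'],1]); o=c['E'][:3,3]
    return o+d*(z-o[2])/d[2]
def cloud(c):
    v,u=np.mgrid[:384,:512]; d=c['depth']
    P=np.stack([(u-c['cx'])/c['f']*d,(v-c['cy'])/c['f']*d,d],-1)@c['E'][:3,:3].T+c['E'][:3,3]
    P[d==0]=np.nan; return P
def proj(c,p):
    q=c['E'][:3,:3].T@(np.array(p)-c['E'][:3,3]); return c['f']*q[0]/q[2]+c['cx'],c['f']*q[1]/q[2]+c['cy']
def save(c,n,box=None,k=1):
    im=c['frame'][:,:,::-1]
    if box: im=im[box[1]:box[3],box[0]:box[2]]
    cv2.imwrite('pics/'+n,cv2.resize(im,None,fx=k,fy=k,interpolation=cv2.INTER_CUBIC))
E
python3 - <<'E'
from h import *
import pickle
for n in('top','side'):
    c=cam(n); save(c,n+'0.png',None,1.5); pickle.dump({k:c[k] for k in c},open(n+'0.pkl','wb'))
    print(n,c['f'],c['cx'],c['cy'],c['E'].round(3).tolist())
print(arm.sense(),arm.tip_reach)
E
```

```text
top 379.66272051077726 252.99528779560262 186.52367702765338 [[-0.027, -0.982, 0.186, 368.102], [-0.999, 0.031, 0.018, 50.166], [-0.024, -0.186, -0.982, 1205.236], [0.0, 0.0, 0.0, 1.0]]
side 347.614164459315 253.01065393330515 193.34250916174346 [[0.84, -0.385, 0.383, 220.328], [-0.543, -0.603, 0.584, -508.843], [0.006, -0.698, -0.716, 806.083], [0.0, 0.0, 0.0, 1.0]]
{'time': 0.1, 'q': array([-1.24769727e+00,  3.08931478e-01,  1.63506004e+00, -2.20308376e-05,
        1.19969369e+00, -6.97081620e-02]), 'qd': array([-0.00045677, -0.00182076, -0.00216114,  0.00061309,  0.00087243,
        0.00033964]), 'joint_torque': array([-6.02600066e-04, -4.16408050e+01, -2.77646309e+01, -1.03777661e-04,
        4.04991210e-03, -5.76822131e-06]), 'eef_pos': array([ 238.98370147, -576.75533938,  255.1530453 ]), 'eef_rot': array([-1.63070132,  1.56870366,  1.90370656]), 'wrist_force': array([-0.44489201,  0.48564258, -0.12390303]), 'moment': array([-0.02629569, -0.01906218, -0.00116952]), 'finger_gap': 85.09991822982231} 25.0
```

View pics/top0.png

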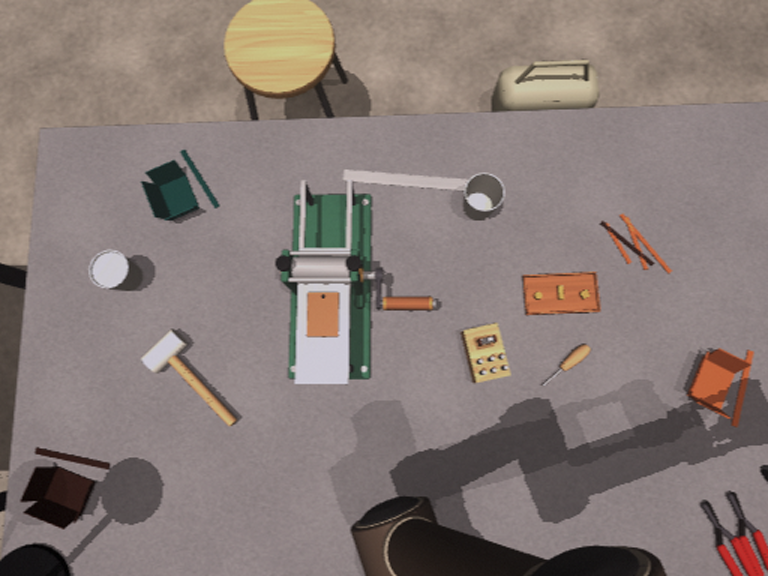

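View pics/side0.png

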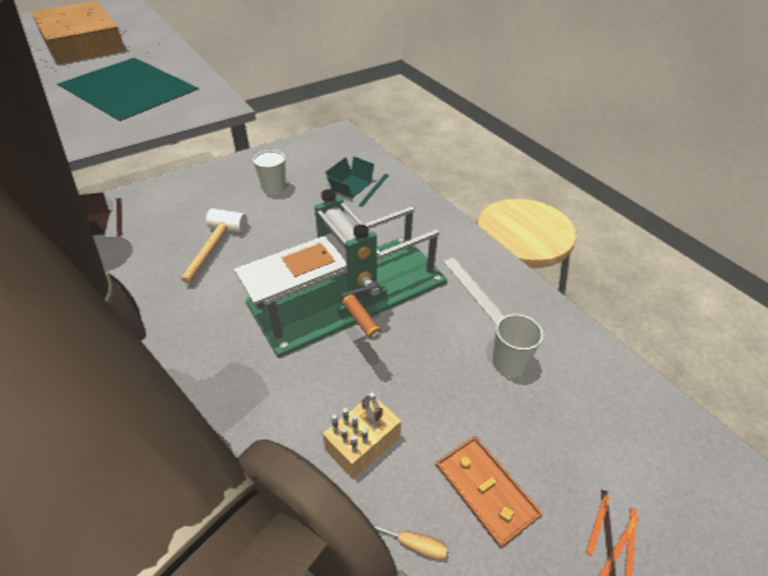

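The top view shows the press (blank at (323,314) in the 1.5x picture), sleeve (408,303), block (487,352) with the tweezers at (487,340), and tray (562,293) with the bar die in the middle. The side view shows the tweezers at (373,405).

```bash
cat > m.py <<'E'
from h import *
def rect(c,m,z,name):
    cs,_=cv2.findContours(m.astype(np.uint8),cv2.RETR_EXTERNAL,cv2.CHAIN_APPROX_NONE)
    for k in sorted(cs,key=cv2.contourArea)[::-1][:3]:
        if cv2.contourArea(k)<4: continue
        P=np.array([ray(c,*p[0],z)[:2] for p in k],np.float32)
        (x,y),(w,h),a=cv2.minAreaRect(P); print(name,np.round([x,y,w,h,a],1),'px',k[:,0].mean(0).round())
def hsv(c): return cv2.cvtColor(c['frame'],cv2.COLOR_RGB2HSV)
def sub(m,b):
    o=np.zeros_like(m); o[b[1]:b[3],b[0]:b[2]]=m[b[1]:b[3],b[0]:b[2]]; return o
E
python3 - <<'E'
from m import *
import pickle
t=pickle.load(open('top0.pkl','rb')); s=pickle.load(open('side0.pkl','rb'))
H=hsv(t)
for n,(u,v) in dict(blank=(215,215),sleeve=(270,202),tray=(360,206),traywood=(385,200),die=(374,194),block=(320,222),rnd=(359,197),bed=(215,240),tray2=(350,186)).items(): print(n,H[v,u],cloud(t)[v,u].round())
h,sa,v=H[...,0],H[...,1],H[...,2]
rect(t,sub((h<16)&(sa>110),(190,180,240,240)),138.5,'blank')
rect(t,sub((h<16)&(sa>110),(250,190,292,212)),125,'sleeve')
rect(t,sub((h<17)&(sa>110),(340,170,410,220)),12,'tray')
rect(t,sub((h>=19)&(h<33)&(sa>90),(350,185,396,205)),16,'dies')
rect(t,sub((h>15)&(h<33)&(sa>60),(300,205,345,262)),55,'block')
rect(t,sub((sa<40)&(v>160),(190,185,240,262)),135,'bed')
a=cv2.resize(t['frame'][170:265,295:405],None,fx=6,fy=6,interpolation=cv2.INTER_CUBIC)
b=cv2.resize(s['frame'][250:370,205:365],None,fx=5,fy=5,interpolation=cv2.INTER_CUBIC)
save(t,'topc.png',(190,170,410,265),3.6); save(s,'sidec.png',(205,180,365,370),3.1)
E
```

```text
blank [ 11 138 191] [492. 180. 138.]
sleeve [ 10 156 191] [526.  23. 127.]
tray [ 10 154 197] [ 522. -265.    4.]
traywood [ 10 154 189] [ 539. -344.    8.]
die [ 20 143 200] [ 557. -308.   19.]
block [ 21  98 202] [ 471. -128.   55.]
rnd [ 21 140 200] [ 550. -261.   14.]
bed [128  13 213] [422. 180. 136.]
tray2 [  9 154 184] [ 587. -238.    6.]
blank [509.2 180.   57.4  80.   88.3] px [215. 209.]
sleeve [526.   19.7  92.   23.2  88.2] px [271. 202.]
tray [ 554.6 -309.    85.   155.4    0.8] px [374. 195.]
dies [ 556.1 -305.3    6.3   22.6   85.1] px [373. 194.]
dies [ 551.1 -356.3   13.8   15.4   16.6] px [390. 196.]
dies [ 550.9 -259.4    9.4    9.9   85.5] px [358. 196.]
block [ 433.  -137.3  108.    72.    10.9] px [326. 236.]
bed [474.1 184.5 106.7 186.8  88.4] px [214. 223.]
bed [576.2 185.1 115.4   5.9  88.2] px [213. 186.]
```

View pics/topc.png

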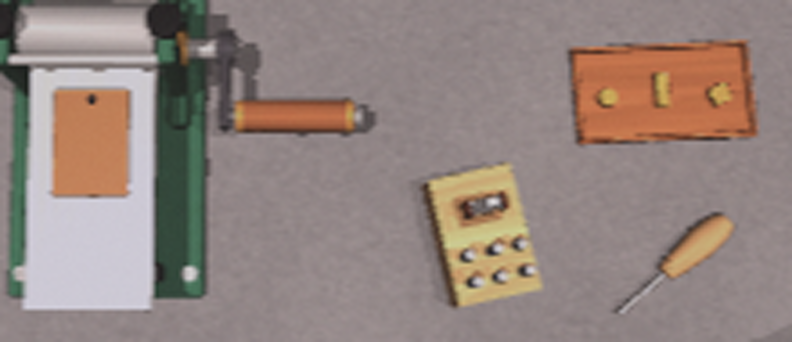

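View pics/sidec.png

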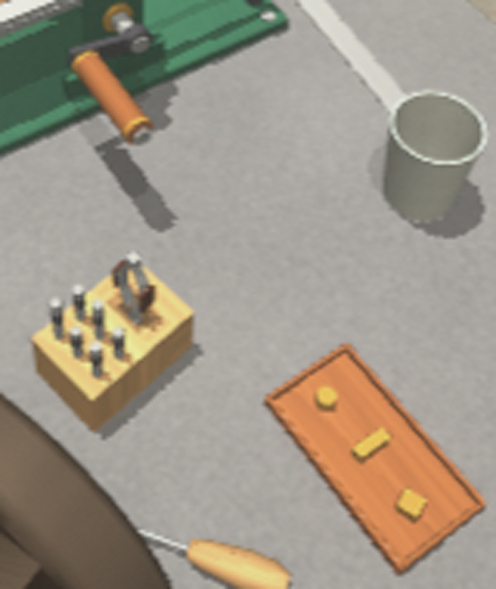

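Top crop: tweezers centred at about (485,205) in the crop, slot under them, bar die at (661,88), and a hub stub beside the crank arm at (250,55). Side crop: tweezer tail at (133,257), bar die at (371,443).

```bash
python3 - <<'E'
from m import *
import pickle
from scipy.spatial.transform import Rotation as Ro
t=pickle.load(open('top0.pkl','rb')); s=pickle.load(open('side0.pkl','rb'))
print('R',Ro.from_euler('xyz',arm.sense()['eef_rot']).as_matrix().round(3).tolist())
print('tail top',ray(t,190+487/3.6,170+203/3.6,115),'side',ray(s,205+133/3.1,180+257/3.1,124))
H=hsv(s);h,sa,v=[H[...,i] for i in range(3)]
rect(s,sub((h<16)&(sa>110),(180,155,230,190)),138.5,'blank')
rect(s,sub((h<16)&(sa>110),(225,190,256,228)),115,'sleeve')
rect(s,sub((h<17)&(sa>110),(285,285,365,370)),12,'tray')
rect(s,sub((h>=18)&(h<33)&(sa>110),(295,300,350,352)),12,'dies')
m=sub((h>15)&(h<33)&(sa>60)&(v>140),(210,255,270,320)); rect(s,m,55,'block')
P=cloud(s);T=cloud(t)
for n,Q,b in(('side',P,(225,190,256,228)),('top',T,(255,196,290,208))):
    HH=hsv(s if n=='side' else t); mm=sub((HH[...,0]<16)&(HH[...,1]>110),b)
    q=Q[mm]; q=q[~np.isnan(q[:,0])]; print(n,'sleeve',q.mean(0).round(1),np.percentile(q,[2,98],axis=0).round(1).tolist())
    # block top/tweezer cloud
    k=(np.hypot(Q[...,0]-454,Q[...,1]+133)<25)&(Q[...,2]>62); q=Q[k]; print(n,'tweez',len(q),q.mean(0).round(1),q.min(0).round(1),q.max(0).round(1))
    k=(abs(Q[...,2]-55)<4)&(np.hypot(Q[...,0]-433,Q[...,1]+137)<75); q=Q[k].astype(np.float32); print(n,'blocktop',cv2.minAreaRect(q[:,:2].copy()))
    k=(abs(Q[...,2]-138.5)<40)&(abs(Q[...,0]-480)<120)&(abs(Q[...,1]-180)<70); 
E
```

```text
R [[-0.001, 0.383, -0.924], [0.002, -0.924, -0.383], [-1.0, -0.002, -0.0]]
tail top [ 452.50601151 -132.71965773  115.        ] side [ 454.23513077 -133.00221899  124.        ]
blank [507.3 179.3  57.3  80.8  88.5] px [205. 173.]
sleeve [528.4  26.1  90.5  25.9  88.1] px [240. 210.]
sleeve [527.3 -23.   24.4   6.5   3.9] px [249. 221.]
tray [ 552.7 -309.6   86.8  154.4    1. ] px [325. 327.]
tray [ 438.6 -332.6    3.9   28.7   31. ] px [291. 361.]
dies [ 556.1 -306.1   30.9   10.3    0.6] px [324. 323.]
dies [ 551.1 -356.2   15.8   16.    23.4] px [338. 342.]
dies [ 551.7 -258.9   12.8   15.1   57.3] px [310. 308.]
block [ 431.5 -137.7  108.9   72.1   10.8] px [241. 284.]
block [ 465.3 -113.    20.     7.4   57.9] px [247. 270.]
side sleeve [524.4  16.8 123.6] [[515.5, -28.6, 114.2], [536.2, 58.5, 128.3]]
side tweez 137 [ 452.9 -136.1   96.9] [ 444.9 -152.4   62.1] [ 464.  -118.1  128.3]
side blocktop ((432.7464294433594, -137.95867919921875), (108.43938446044922, 71.87552642822266), 10.788732528686523)
top sleeve [526.9  18.5 124.5] [[515.1, -23.9, 115.9], [538.8, 62.9, 130.7]]
top tweez 54 [ 452.8 -130.2  104.9] [ 444.5 -149.8   62.2] [ 463.  -115.1  130.3]
top blocktop ((432.99029541015625, -136.76422119140625), (106.87748718261719, 70.75094604492188), 10.797342300415039)
```

```bash
cat >> h.py <<'E'
def pose():
    from scipy.spatial.transform import Rotation as Ro
    s=arm.sense(); R=Ro.from_euler('xyz',s['eef_rot']).as_matrix()
    return s,R,np.degrees(np.arctan2(R[1,1],R[0,1]))
def go(x,y,z,a=None):
    s,R,b=pose(); d=R.T@(np.array([x,y,z])-s['eef_pos'])
    print('t',s['time'].__round__(2),'pos',s['eef_pos'].round(1),'ang',b.round(2),'F',s['wrist_force'].round(1),'gap',round(s['finger_gap'],1))
    print('  ->cm',(d/10).round(2),'turn',None if a is None else round(b-a,1))
E
python3 -c "
from h import *
go(453.6,-133.2,180,-79.2)"
```

```text
t 0.1 pos [ 239.  -576.8  255.2] ang -67.49 F [-0.4  0.5 -0.1] gap 85.1
  ->cm [  7.59 -32.75 -36.8 ] turn 11.7
```

{"api": "jog_arm", "payload": {
  "deltas": [
    [0.5, -5, -5.6, 3, 0],
    [1.5, -10, -11.2, 6, 0],
    [3, -15, -16.9, 9, 0.2],
    [4.5, -20, -22.5, 11.7, 0.3],
    [6, -25, -28, 11.7, 0.3]
  ]
}}

```text
time: 0.72
eef_pos: [373.9, -297.6, 209.0]
eef_rot: [-3.018, 1.571, 0.311]
wrist_force: [0.8, -0.5, 0.1]
finger_gap: 59.8
```

{"api": "jog_arm", "payload": {
  "deltas": [
    [0.8, -4, -4, 0, 0.3],
    [1.6, -6, -7, 0, 0.3],
    [1.6, -7, -9, 0, 0.3],
    [1.6, -7, -9, 0, 0.3],
    [1.6, -7, -9, 0, 0.3]
  ]
}}

```text
time: 1.35
eef_pos: [448.1, -214.0, 193.2]
eef_rot: [-0.303, 1.57, 3.027]
wrist_force: [0.1, -0.2, -0.1]
finger_gap: 59.9
```

```bash
python3 -c "
from h import *
go(453.6,-133.2,93,-79.2)
c=cam('side');save(c,'s1.png',(200,180,320,330),4)"
```

```text
t 1.35 pos [ 448.1 -214.   193.2] ang -79.19 F [ 0.1 -0.2 -0.1] gap 59.9
  ->cm [10.02 -7.83 -2.06] turn 0.0
```

{"api": "jog_arm", "payload": {
  "deltas": [
    [0.4, -3.9, -1, 0, 0.3],
    [1.2, -7.8, -2.1, 0, 0.3],
    [1.3, -7.8, -2.1, 0, 0.3],
    [1.3, -7.8, -2.1, 0, 0.3],
    [1.3, -7.8, -2.1, 0, 0.3]
  ]
}}

```text
time: 2.02
eef_pos: [454.9, -134.7, 180.9]
eef_rot: [2.258, 1.57, -0.696]
wrist_force: [0.6, 0.6, -0.3]
finger_gap: 59.8
```

```bash
python3 -c "
from h import *
go(453.6,-133.2,93,-79.2)
c=cam('side');save(c,'s1.png',(200,180,320,330),4)"
```

```text
t 2.02 pos [ 454.9 -134.7  180.9] ang -79.29 F [ 0.6  0.6 -0.3] gap 59.8
  ->cm [ 8.79 -0.18  0.11] turn -0.1
```

View pics/s1.png

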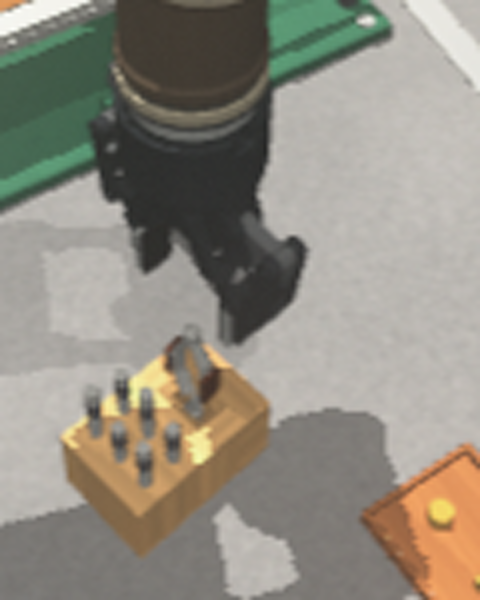

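The jaws stand over the tweezers (tail at (190,332) in the crop), aligned with their opening line. I'll go down and close to about 29 mm.

{"api": "jog_arm", "payload": {
  "deltas": [
    [2.5, -0.2, 0.1, 0, 0.3],
    [5, -0.2, 0.1, 0, 0.3],
    [7.5, -0.2, 0.1, 0, 0.3],
    [8.8, -0.2, 0.1, 0, 0.3],
    [8.8, -0.2, 0.1, 0, 0.4]
  ]
}}

```text
time: 2.7
eef_pos: [452.7, -131.8, 91.8]
eef_rot: [-0.55, 1.569, 2.779]
wrist_force: [-0.1, -0.2, -0.1]
finger_gap: 51.3
```

{"api": "jog_arm", "payload": {
  "deltas": [
    [0, 0, 0, 0, 0.5],
    [0, 0, 0, 0, 0.57],
    [0, 0, 0, 0, 0.61],
    [0, 0, 0, 0, 0.64],
    [0, 0, 0, 0, 0.655]
  ]
}}

```text
time: 3.32
eef_pos: [454.4, -132.1, 93.4]
eef_rot: [2.471, 1.568, -0.482]
wrist_force: [-0.5, -2.1, 5.2]
finger_gap: 29.6
```

```bash
python3 -c "
from h import *
go(453.6,-133.2,93,-79.2)"
```

```text
t 3.33 pos [ 454.4 -132.1   93.4] ang -79.18 F [-0.5 -2.1  5.2] gap 29.6
  ->cm [0.04 0.09 0.1 ] turn 0.0
```

{"api": "jog_arm", "payload": {
  "deltas": [
    [0, 0, 0, 0, 0.66],
    [-1, 0, 0, 0, 0.66],
    [-3, 0, 0, 0, 0.66],
    [-6, 0, 0, 0, 0.66],
    [-9, 0, 0, 0, 0.66]
  ]
}}

```text
time: 3.95
eef_pos: [452.4, -131.0, 182.8]
eef_rot: [-0.7, 1.568, 2.631]
wrist_force: [-0.4, 0.3, -0.9]
finger_gap: 29.1
```

{"api": "jog_arm", "payload": {
  "deltas": [
    [-1, 0, 0, 0, 0.66],
    [-1, 0, 0, 0, 0.66],
    [-1, 0, 0, 0, 0.66],
    [-1, 0, 0, 0, 0.66],
    [-1, 0, 0, 0, 0.66]
  ]
}}

```text
time: 4.58
eef_pos: [452.9, -131.4, 191.6]
eef_rot: [-0.571, 1.569, 2.759]
wrist_force: [0.4, 0.0, -0.2]
finger_gap: 29.1
```

```bash
python3 -c "
from h import *
go(453.6,-133.2,193,-79.2)
go(556,-306,193,-89.5)
c=cam('side');save(c,'s2.png',(200,150,320,320),3.5)"
```

```text
t 4.58 pos [ 452.9 -131.4  191.6] ang -79.2 F [ 0.4  0.  -0.2] gap 29.1
  ->cm [-0.14  0.19 -0.04] turn 0.0
t 4.58 pos [ 452.9 -131.4  191.6] ang -79.2 F [ 0.4  0.  -0.2] gap 29.1
  ->cm [-0.16 19.08 -6.86] turn 10.3
```

View pics/s2.png

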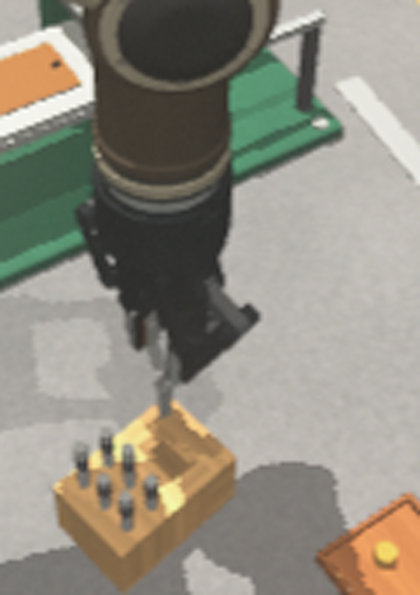

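The block slot is empty and the tweezers hang upright in the jaws, tips at (165,412) in the crop.

{"api": "jog_arm", "payload": {
  "deltas": [
    [0, 3, -1, 2, 0.66],
    [0.5, 7.5, -2.7, 5, 0.66],
    [1.5, 12, -4.3, 8, 0.66],
    [3, 16, -5.8, 10.3, 0.66],
    [4.5, 19, -6.9, 10.3, 0.66]
  ]
}}

```text
time: 5.25
eef_pos: [557.7, -307.1, 146.7]
eef_rot: [2.484, 1.57, -0.65]
wrist_force: [-0.0, -0.4, -0.5]
finger_gap: 29.0
```

{"api": "jog_arm", "payload": {
  "deltas": [
    [0.5, 0, 0, 0, 0.66],
    [0.5, 0, 0, 0, 0.66],
    [0.5, 0, 0, 0, 0.66],
    [0.5, 0, 0, 0, 0.66],
    [0.5, 0, 0, 0, 0.66]
  ]
}}

```text
time: 5.88
eef_pos: [557.0, -304.9, 143.3]
eef_rot: [2.577, 1.57, -0.555]
wrist_force: [-0.1, -0.1, -1.0]
finger_gap: 29.0
```

```bash
python3 -c "
from h import *
go(556,-306,95,-89.5)
p=arm.sense()['eef_pos']
c=cam('side')
print('exp tip px',proj(c,p-[0,0,88]), 'tip prev', ray(c,200+165/3.5,150+412/3.5,104),'die px',proj(c,[556,-306,16]))
save(c,'s3.png',(270,240,370,350),5)"
```

```text
t 5.88 pos [ 557.  -304.9  143.3] ang -89.46 F [-0.1 -0.1 -1. ] gap 29.0
  ->cm [4.83 0.1  0.1 ] turn 0.0
exp tip px (np.float64(327.1343561109474), np.float64(313.63935607102354)) tip prev [ 452.58781836 -132.1238381   104.        ] die px (np.float64(324.4557207077822), np.float64(321.7898681546171))
```

View pics/s3.png

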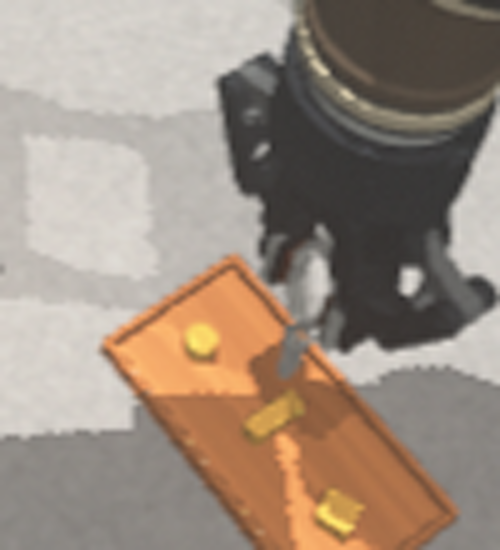

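Tips at (289,375) in the crop agree with the expected pixel, and the bar die is at (275,415), as measured. I'll open to 20 mm and descend.

{"api": "jog_arm", "payload": {
  "deltas": [
    [0, 0.1, 0.1, 0, 0.72],
    [0, 0.1, 0.1, 0, 0.765],
    [0, 0.1, 0.1, 0, 0.765],
    [1, 0.1, 0.1, 0, 0.765],
    [2, 0.1, 0.1, 0, 0.765]
  ]
}}

```text
time: 6.55
eef_pos: [555.6, -306.2, 121.6]
eef_rot: [-0.552, 1.57, 2.598]
wrist_force: [0.5, -1.0, -0.9]
finger_gap: 20.0
```

```bash
python3 -c "
from h import *
for i in range(4):
  go(556,-306,95,-89.5); c=cam('side')
save(c,'s4.png',(290,270,350,345),8)
save(cam('top'),'t4.png',(340,170,410,220),8)"
```

```text
t 6.55 pos [ 555.6 -306.2  121.6] ang -89.49 F [ 0.5 -1.  -0.9] gap 20.0
  ->cm [ 2.66 -0.02 -0.04] turn 0.0
t 6.6 pos [ 554.5 -305.5  119.7] ang -89.5 F [-0.7  0.3 -1.8] gap 20.3
  ->cm [ 2.47  0.06 -0.16] turn 0.0
t 6.65 pos [ 554.4 -305.4  120.1] ang -89.5 F [ 0.6  0.4 -0.7] gap 20.4
  ->cm [ 2.51  0.07 -0.17] turn 0.0
t 6.7 pos [ 554.8 -305.7  120.9] ang -89.5 F [ 0.2 -0.2  0.1] gap 20.2
  ->cm [ 2.59  0.04 -0.12] turn 0.0
```

View pics/s4.png

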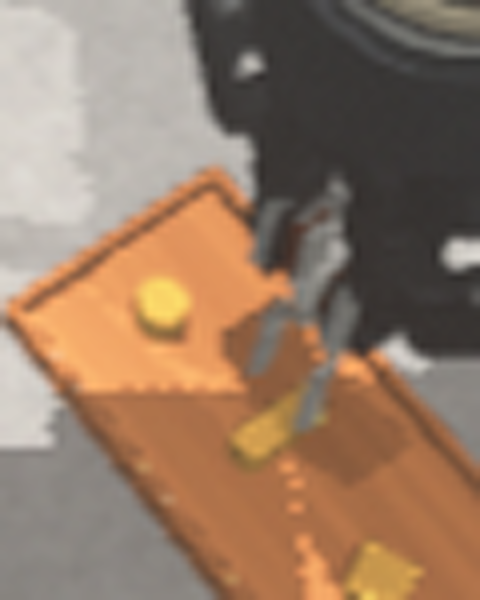

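Tips are open and straddle the die: ends at (258,370) and (305,425) in the crop, die at (275,420).

{"api": "jog_arm", "payload": {
  "deltas": [
    [0.7, 0, -0.1, 0, 0.765],
    [1.4, 0, -0.1, 0, 0.765],
    [2.1, 0, -0.1, 0, 0.765],
    [2.5, 0, -0.1, 0, 0.765],
    [2.5, 0, -0.1, 0, 0.765]
  ]
}}

```text
time: 7.42
eef_pos: [556.4, -306.1, 96.8]
eef_rot: [-0.581, 1.57, 2.57]
wrist_force: [-0.5, 0.5, -0.7]
finger_gap: 20.0
```

```bash
python3 -c "
from h import *
for i in range(3):
  go(556,-306,95,-89.5); c=cam('side')
save(c,'s5.png',(290,270,350,345),8)"
```

```text
t 7.42 pos [ 556.4 -306.1   96.8] ang -89.49 F [-0.5  0.5 -0.7] gap 20.0
  ->cm [ 0.18 -0.01  0.04] turn 0.0
t 7.47 pos [ 556.7 -306.2   97.2] ang -89.49 F [-0.5  0.4 -0.4] gap 20.4
  ->cm [ 0.22 -0.02  0.07] turn 0.0
t 7.53 pos [ 556.9 -306.4   97.5] ang -89.5 F [-0.1 -0.2 -0.4] gap 20.5
  ->cm [ 0.25 -0.04  0.09] turn 0.0
```

View pics/s5.png

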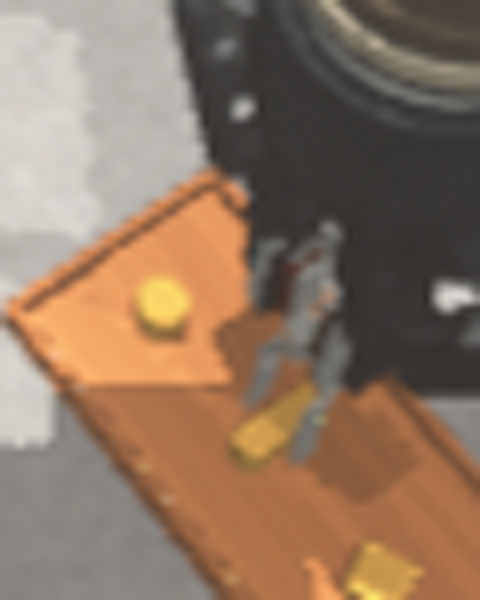

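The tips flank the die on both sides (ends at (255,405) and (300,460) in the crop). I'll go down 2.5 mm more and let them close.

{"api": "jog_arm", "payload": {
  "deltas": [
    [0.25, 0, 0.05, 0, 0.765],
    [0.25, 0, 0.05, 0, 0.74],
    [0.25, 0, 0.05, 0, 0.71],
    [0.25, 0, 0.05, 0, 0.68],
    [0.25, 0, 0.05, 0, 0.66]
  ]
}}

```text
time: 8.2
eef_pos: [556.2, -306.2, 94.9]
eef_rot: [-0.756, 1.571, 2.395]
wrist_force: [0.1, 0.4, -0.1]
finger_gap: 29.0
```

{"api": "jog_arm", "payload": {
  "deltas": [
    [0, 0, 0, 0, 0.66],
    [-0.5, 0, 0, 0, 0.66],
    [-1.5, 0, 0, 0, 0.66],
    [-3, 0, 0, 0, 0.66],
    [-4, 0, 0, 0, 0.66]
  ]
}}

```text
time: 8.82
eef_pos: [557.1, -306.8, 137.0]
eef_rot: [2.564, 1.568, -0.568]
wrist_force: [-0.7, -0.5, 0.0]
finger_gap: 29.5
```

```bash
python3 -c "
from h import *
from scipy import ndimage
for i in range(2):
  go(508,180,240,-91.6); c=cam('side')
save(c,'s6.png',(290,270,350,345),8)"
```

```text
t 8.82 pos [ 557.1 -306.8  137. ] ang -89.5 F [-0.7 -0.5  0. ] gap 29.5
  ->cm [-10.38 -48.71   4.46] turn 2.1
t 8.88 pos [ 557.8 -307.2  138.3] ang -89.49 F [ 0.2  0.7 -0.7] gap 29.0
  ->cm [-10.31 -48.74   4.51] turn 2.1
```

View pics/s6.png

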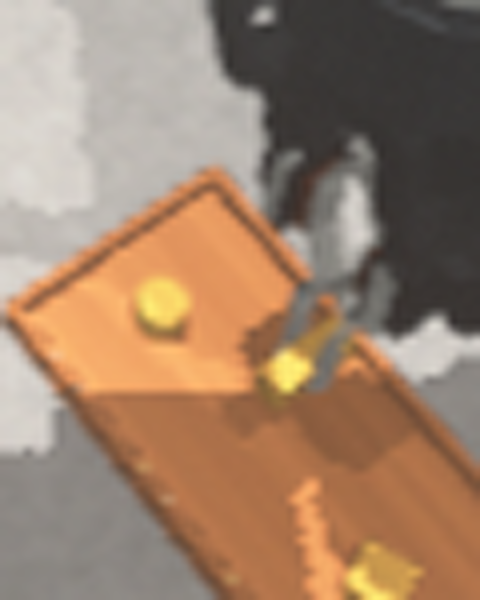

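The die is held square between the tips (centre at (300,360) in the crop), clear of the tray, while the other two have not moved. I carry it gently to the press.

{"api": "jog_arm", "payload": {
  "deltas": [
    [-1, 0, 0, 0, 0.66],
    [-3.2, 0, 0.2, 0, 0.66],
    [-6, -0.7, 0.5, 0, 0.66],
    [-8.8, -2.4, 1, 0, 0.66],
    [-11, -5, 1.6, 0, 0.66]
  ]
}}

```text
time: 9.55
eef_pos: [540.3, -256.9, 247.9]
eef_rot: [2.588, 1.568, -0.546]
wrist_force: [0.5, 0.2, -0.9]
finger_gap: 28.7
```

{"api": "jog_arm", "payload": {
  "deltas": [
    [-1, -3.2, 0.8, 0.4, 0.66],
    [-1.3, -6.9, 1.6, 0.8, 0.66],
    [-1.3, -10.8, 2.5, 1.2, 0.66],
    [-1.3, -14.7, 3.3, 1.6, 0.66],
    [-1.3, -18.6, 3.9, 2.1, 0.66]
  ]
}}

```text
time: 10.18
eef_pos: [498.9, -69.7, 259.5]
eef_rot: [2.99, 1.569, -0.18]
wrist_force: [-0.2, -0.4, -0.8]
finger_gap: 29.1
```

{"api": "jog_arm", "payload": {
  "deltas": [
    [0, -3.9, 0.2, 0, 0.66],
    [0, -7.6, 0.3, 0, 0.66],
    [0, -11, 0.4, 0, 0.66],
    [0, -14, 0.5, 0, 0.66],
    [0, -16.5, 0.6, 0, 0.66]
  ]
}}

```text
time: 10.8
eef_pos: [497.9, 95.5, 259.5]
eef_rot: [-2.988, 1.569, 0.127]
wrist_force: [0.1, -0.5, -1.5]
finger_gap: 29.1
```

{"api": "jog_arm", "payload": {
  "deltas": [
    [0, -2, 0, 0, 0.66],
    [0, -3.7, 0, 0, 0.66],
    [0, -4.8, 0, 0, 0.66],
    [0, -5.2, 0, 0, 0.66],
    [0, -5.2, 0, 0, 0.66]
  ]
}}

```text
time: 11.42
eef_pos: [499.2, 146.1, 258.0]
eef_rot: [0.998, 1.57, -2.171]
wrist_force: [1.2, -0.7, -0.8]
finger_gap: 29.1
```

```bash
python3 -c "
from m import *
for i in range(2):
  go(508,180,228,-91.6); t=cam('top')
H=hsv(t);h,sa,v=[H[...,i] for i in range(3)]
rect(t,sub((h<16)&(sa>110),(190,180,240,240)),138.5,'blank')
s=cam('side');H=hsv(s);h,sa,v=[H[...,i] for i in range(3)]
p=arm.sense()['eef_pos'];u0,v0=map(int,proj(s,p-[0,0,88])); print(u0,v0)
rect(s,sub((h>=18)&(h<33)&(sa>110),(u0-18,v0-15,u0+15,v0+15)),p[2]-86,'die')
rect(s,sub((h<16)&(sa>110),(180,155,230,190)),138.5,'blank')"
```

```text
t 11.43 pos [499.2 146.1 258. ] ang -91.59 F [ 1.2 -0.7 -0.8] gap 29.1
  ->cm [ 2.99 -3.41 -0.78] turn 0.0
t 11.47 pos [499.2 145.9 257.9] ang -91.6 F [-0.4  0.5 -1.4] gap 28.8
  ->cm [ 2.99 -3.43 -0.78] turn -0.0
blank [484.8 179.8  57.   31.1  88.3] px [214. 219.]
207 171
die [489.2 149.6  16.4  10.8  62.6] px [203. 172.]
die [509.  146.6  16.6   5.4  62.2] px [210. 170.]
blank [507.4 179.4  58.1  81.9  89.5] px [205. 173.]
```

{"api": "jog_arm", "payload": {
  "deltas": [
    [0.2, -0.8, -0.2, 0, 0.66],
    [0.6, -2, -0.4, 0, 0.66],
    [1.2, -3, -0.7, 0, 0.66],
    [1.6, -3.4, -0.8, 0, 0.66],
    [1.8, -3.4, -0.8, 0, 0.66]
  ]
}}

```text
time: 12.2
eef_pos: [507.9, 180.4, 239.3]
eef_rot: [0.413, 1.57, -2.756]
wrist_force: [0.0, -0.8, -1.1]
finger_gap: 28.9
```

```bash
python3 -c "
from m import *
L=[]
for i in range(8):
  cam('top'); L.append(arm.sense()['eef_pos'])
print(np.mean(L,0).round(2),np.std(L,0).round(2))
go(508,179.6,229.6,-91.6)
s=cam('side');save(s,'s7.png',(160,110,260,200),6)"
```

```text
[508.13 179.92 239.91] [0.2  0.09 0.38]
t 12.6 pos [508.3 179.9 240.3] ang -91.61 F [ 0.1 -0.  -0.7] gap 28.9
  ->cm [1.07 0.03 0.03] turn -0.0
```

View pics/s7.png

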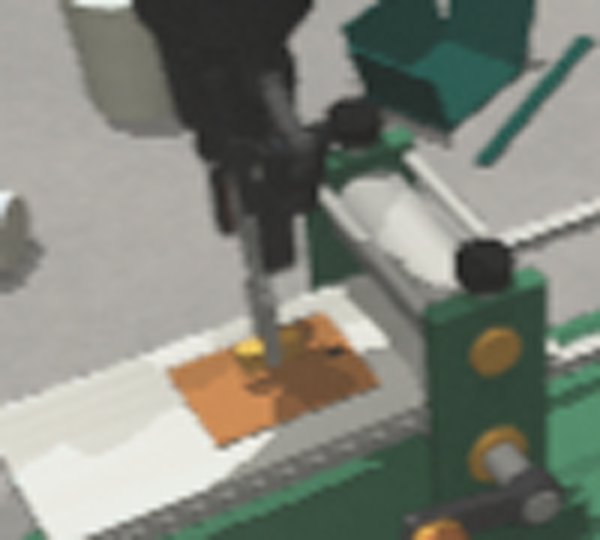

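The die hangs level over the middle of the blank (die at (270,348), blank centre near (275,380) in the crop). I'll lower it.

{"api": "jog_arm", "payload": {
  "deltas": [
    [0.3, 0, 0, 0, 0.66],
    [0.6, 0, 0, 0, 0.66],
    [0.8, 0, 0, 0, 0.66],
    [0.95, 0, 0, 0, 0.66],
    [0.95, 0, 0, 0, 0.66]
  ]
}}

```text
time: 13.28
eef_pos: [508.1, 180.1, 230.3]
eef_rot: [0.27, 1.57, -2.9]
wrist_force: [-0.6, -0.4, -0.6]
finger_gap: 28.9
```

```bash
python3 -c "
from m import *
L=[];F=[]
for i in range(8):
  cam('top'); s=arm.sense(); L.append(s['eef_pos']);F.append(s['wrist_force'])
print(np.mean(L,0).round(2),np.std(L,0).round(2),np.mean(F,0))"
```

```text
[508.25 180.08 230.57] [0.03 0.01 0.06] [ 0.12110904 -0.22441484 -1.14297808]
```

{"api": "jog_arm", "payload": {
  "deltas": [
    [0.05, 0, 0, 0, 0.66],
    [0.1, 0, 0, 0, 0.66],
    [0.1, 0, 0, 0, 0.66],
    [0.1, 0, 0, 0, 0.66],
    [0.1, 0, 0, 0, 0.66]
  ]
}}

```text
time: 14.3
eef_pos: [508.2, 180.1, 229.5]
eef_rot: [-0.557, 1.571, 2.557]
wrist_force: [-0.2, 0.9, -1.3]
finger_gap: 28.8
```

```bash
python3 -c "
from m import *
L=[];F=[]
for i in range(6):
  cam('top'); s=arm.sense(); L.append(s['eef_pos']);F.append(s['wrist_force'])
print(np.mean(L,0).round(2),np.std(L,0).round(2),np.mean(F,0))"
```

```text
[508.21 180.07 229.51] [0.01 0.01 0.01] [-0.15376844 -0.05095594 -1.33382014]
```

{"api": "jog_arm", "payload": {
  "deltas": [
    [0.05, 0, 0, 0, 0.66],
    [0.08, 0, 0, 0, 0.66],
    [0.08, 0, 0, 0, 0.66],
    [0.08, 0, 0, 0, 0.66],
    [0.08, 0, 0, 0, 0.66]
  ]
}}

```text
time: 15.22
eef_pos: [508.3, 180.1, 228.8]
eef_rot: [-2.894, 1.571, 0.22]
wrist_force: [0.6, 0.0, 0.7]
finger_gap: 28.9
```

```bash
python3 -c "
from m import *
L=[];F=[]
for i in range(6):
  cam('top'); s=arm.sense(); L.append(s['eef_pos']);F.append(s['wrist_force'])
print(np.mean(L,0).round(2),np.std(L,0).round(2),np.mean(F,0))"
```

```text
[508.29 180.08 228.83] [0.01 0.01 0.01] [-0.01129925 -0.25242854  0.33080681]
```

The force rose by 1.5 N, so the die has touched the leather. I'll open and withdraw.

{"api": "jog_arm", "payload": {
  "deltas": [
    [0, 0, 0, 0, 0.7],
    [0, 0, 0, 0, 0.73],
    [0, 0, 0, 0, 0.75],
    [0, 0, 0, 0, 0.765],
    [0, 0, 0, 0, 0.765]
  ]
}}

```text
time: 16.15
eef_pos: [508.1, 180.0, 228.6]
eef_rot: [0.24, 1.571, -2.929]
wrist_force: [-0.3, 0.5, -0.1]
finger_gap: 20.4
```

{"api": "jog_arm", "payload": {
  "deltas": [
    [-0.3, 0, 0, 0, 0.765],
    [-1, 0, 0, 0, 0.765],
    [-2, 0, 0, 0, 0.765],
    [-3.2, 0, 0, 0, 0.765],
    [-4, 0, 0, 0, 0.72]
  ]
}}

```text
time: 16.77
eef_pos: [508.7, 180.2, 270.2]
eef_rot: [-2.832, 1.569, 0.282]
wrist_force: [-0.6, 0.4, -0.8]
finger_gap: 23.5
```

```bash
python3 -c "
from m import *
go(453.3,-131.8,195,-79.2)
s=cam('side');H=hsv(s);h,sa,v=[H[...,i] for i in range(3)]
rect(s,sub((h>=18)&(h<33)&(sa>110),(185,155,230,190)),146,'die')
rect(s,sub((h<16)&(sa>110),(180,155,230,190)),138.5,'blank')"
```

```text
t 16.77 pos [508.7 180.2 270.2] ang -91.6 F [-0.6  0.4 -0.8] gap 23.5
  ->cm [ 7.5  31.35  4.69] turn -12.4
die [506.7 180.4  17.1  27.4  84.9] px [205. 170.]
blank [507.5 179.4  57.2  81.2  88. ] px [205. 173.]
```

The die stands on the blank at (506.7,180.4), against the blank centre at (507.5,179.4). Now back to the block.

{"api": "jog_arm", "payload": {
  "deltas": [
    [-0.5, 2, 0.3, 0, 0.68],
    [0, 6, 0.9, -2, 0.66],
    [1, 11, 1.6, -5, 0.66],
    [2, 16, 2.4, -8, 0.66],
    [3, 21, 3.1, -10, 0.66]
  ]
}}

```text
time: 17.45
eef_pos: [470.1, -31.2, 238.4]
eef_rot: [0.955, 1.57, -2.038]
wrist_force: [0.9, -0.4, -0.9]
finger_gap: 29.1
```

{"api": "jog_arm", "payload": {
  "deltas": [
    [1, 4, 0, -1, 0.66],
    [2, 7, 0, -2.4, 0.66],
    [3, 9, 0, -2.4, 0.66],
    [3.5, 9.5, 0, -2.4, 0.66],
    [3.5, 9.5, 0, -2.4, 0.66]
  ]
}}

```text
time: 18.08
eef_pos: [484.7, -122.6, 203.1]
eef_rot: [-0.745, 1.569, 2.585]
wrist_force: [-0.4, 0.1, -1.2]
finger_gap: 29.0
```

```bash
python3 -c "
from m import *
for i in range(4): cam('top')
go(453.3,-131.8,150,-79.2)"
```

```text
t 18.27 pos [ 485.5 -122.1  204.1] ang -79.12 F [ 0.6 -0.6 -0.9] gap 28.8
  ->cm [5.41 0.34 3.34] turn 0.1
```

{"api": "jog_arm", "payload": {
  "deltas": [
    [0.5, 0.1, 1, 0, 0.66],
    [1, 0.3, 2.3, 0, 0.66],
    [1.5, 0.3, 3.3, 0, 0.66],
    [2, 0.3, 3.3, 0, 0.66],
    [2, 0.3, 3.3, 0, 0.66]
  ]
}}

```text
time: 18.9
eef_pos: [453.1, -132.1, 183.3]
eef_rot: [-0.887, 1.57, 2.442]
wrist_force: [0.3, -0.4, -1.0]
finger_gap: 29.1
```

```bash
python3 -c "
from m import *
L=[]
for i in range(6): s=cam('side'); L.append(arm.sense()['eef_pos'])
print(np.mean(L,0).round(2))
go(453.3,-132,93.5,-79.2)
p=np.mean(L,0); print('exp tip',proj(s,p-[0,0,88]))
g=s['frame'].astype(int)
u,v=map(int,proj(s,p-[0,0,88])); print(g[v-4:v+7,u-5:u+6].sum(2))"
```

```text
[ 453.79 -132.2   183.85]
t 19.2 pos [ 453.8 -132.2  183.9] ang -79.18 F [-0.5 -0.3 -1.5] gap 29.1
  ->cm [ 9.04 -0.03  0.05] turn 0.0
exp tip (np.float64(247.61336064607977), np.float64(269.387981207853))
[[497 506 528 450 307 296 290 413 525 535 499]
 [522 557 568 478 309 306 297 337 484 556 529]
 [570 575 572 483 307 303 298 341 377 486 558]
 [579 565 554 469 312 305 298 336 375 375 504]
 [564 476 355 347 314 303 300 329 363 373 491]
 [533 457 366 360 326 307 322 344 349 353 362]
 [399 383 389 377 350 334 352 364 354 347 347]
 [469 452 437 394 354 357 370 366 366 356 350]
 [571 456 403 356 346 349 359 368 369 366 360]
 [599 512 407 378 351 349 346 358 371 373 369]
 [543 487 419 388 364 355 346 346 355 370 375]]
```

{"api": "jog_arm", "payload": {
  "deltas": [
    [1.5, 0, 0, 0, 0.66],
    [3, 0, 0, 0, 0.66],
    [4.2, 0, 0, 0, 0.66],
    [5.2, 0, 0, 0, 0.66],
    [6, 0, 0, 0, 0.66]
  ]
}}

```text
time: 19.82
eef_pos: [453.1, -132.0, 122.8]
eef_rot: [-0.574, 1.57, 2.757]
wrist_force: [-0.3, 0.7, -0.8]
finger_gap: 29.0
```

{"api": "jog_arm", "payload": {
  "deltas": [
    [0.8, 0, 0, 0, 0.66],
    [1.6, 0, 0, 0, 0.66],
    [2.3, 0, 0, 0, 0.66],
    [2.8, 0, 0, 0, 0.66],
    [2.8, 0, 0, 0, 0.66]
  ]
}}

```text
time: 20.45
eef_pos: [453.1, -132.0, 95.3]
eef_rot: [-0.585, 1.57, 2.745]
wrist_force: [-0.2, -0.9, -1.2]
finger_gap: 29.2
```

```bash
python3 -c "
from m import *
for i in range(6): cam('side');go(453.3,-132,93.5,-79.2)"
```

```text
t 20.5 pos [ 453.4 -132.1   95.6] ang -79.2 F [-1.2 -0.3  0. ] gap 28.8
  ->cm [ 0.21 -0.01  0.  ] turn 0.0
t 20.55 pos [ 453.6 -132.2   95.8] ang -79.19 F [ 1.3  0.7 -0.1] gap 29.1
  ->cm [ 0.23 -0.02  0.02] turn 0.0
t 20.6 pos [ 453.7 -132.2   95.9] ang -79.19 F [1.  0.5 0.2] gap 29.2
  ->cm [ 0.24 -0.03  0.03] turn 0.0
t 20.65 pos [ 453.7 -132.2   96. ] ang -79.19 F [-0.4 -1.  -0.7] gap 29.0
  ->cm [ 0.25 -0.03  0.03] turn 0.0
t 20.7 pos [ 453.7 -132.2   96. ] ang -79.19 F [ 0.1 -0.1 -1. ] gap 29.2
  ->cm [ 0.25 -0.03  0.03] turn 0.0
t 20.75 pos [ 453.7 -132.2   96. ] ang -79.19 F [-0.2 -0.3  0.1] gap 29.1
  ->cm [ 0.25 -0.03  0.03] turn 0.0
```

Going down 2.5 mm more, then opening gently.

{"api": "jog_arm", "payload": {
  "deltas": [
    [0.15, 0, 0, 0, 0.66],
    [0.25, 0, 0, 0, 0.66],
    [0.25, 0, 0, 0, 0.64],
    [0.25, 0, 0, 0, 0.62],
    [0.25, 0, 0, 0, 0.58]
  ]
}}

```text
time: 21.38
eef_pos: [453.3, -132.1, 93.1]
eef_rot: [-0.717, 1.571, 2.613]
wrist_force: [-0.8, -0.2, -0.6]
finger_gap: 35.8
```

{"api": "jog_arm", "payload": {
  "deltas": [
    [0, 0, 0, 0, 0.5],
    [0, 0, 0, 0, 0.4],
    [0, 0, 0, 0, 0.3],
    [-1, 0, 0, 0, 0.3],
    [-4, 0, 0, 0, 0.3]
  ]
}}

```text
time: 22.0
eef_pos: [452.0, -131.6, 132.7]
eef_rot: [-0.572, 1.567, 2.758]
wrist_force: [0.0, -0.7, -0.3]
finger_gap: 59.6
```

{"api": "jog_arm", "payload": {
  "deltas": [
    [-4, 0, 0, 0, 0.3],
    [-9, 0, 0, 0, 0.3],
    [-11, 0, 0, 0, 0.3],
    [-11, 0, 0, 0, 0.3],
    [-11, 0, 0, 0, 0.3]
  ]
}}

```text
time: 22.62
eef_pos: [452.6, -131.8, 242.3]
eef_rot: [-0.586, 1.569, 2.745]
wrist_force: [0.3, 0.2, -0.5]
finger_gap: 59.7
```

```bash
python3 -c "
from m import *
s=cam('side');P=cloud(s)
k=(np.hypot(P[...,0]-454,P[...,1]+133)<25)&(P[...,2]>62)&(P[...,2]<140); q=P[k]; print('tweez',len(q),q.mean(0).round(1),q.min(0).round(1),q.max(0).round(1))
H=hsv(s);h,sa,v=[H[...,i] for i in range(3)]
rect(s,sub((h>=18)&(h<33)&(sa>110),(185,155,230,190)),146,'die')
rect(s,sub((h<16)&(sa>110),(180,155,230,190)),138.5,'blank')
rect(s,sub((h<16)&(sa>110),(225,190,256,228)),115,'sleeve')
m=sub((h<16)&(sa>110),(225,190,256,228));q=P[m];q=q[~np.isnan(q[:,0])]
print(q.mean(0),np.percentile(q,[2,98],axis=0).round(1).tolist())
print('sleeve ends px',np.argwhere(m).min(0),np.argwhere(m).max(0))
go(526.5,-2,200,-1.6)"
```

```text
tweez 141 [ 451.8 -135.3   96. ] [ 442.8 -151.    62.1] [ 461.8 -116.5  127.6]
die [508.7 179.8  31.5  18.1   2. ] px [205. 170.]
blank [507.3 179.3  57.3  80.8  88.5] px [205. 173.]
[515.19773373 -14.73081841 117.7546242 ] [[513.7, -26.8, 115.1], [516.7, -5.5, 120.0]]
sleeve ends px [218 241] [224 246]
t 22.68 pos [ 452.3 -131.7  241.8] ang -79.2 F [ 0.   0.3 -0.2] gap 59.6
  ->cm [  4.17 -11.34  -9.73] turn -77.6
```

The tweezers stand in the slot as before and the die is at (508.7,179.8) on the blank. Next, the sleeve.

{"api": "jog_arm", "payload": {
  "deltas": [
    [0, -3, -2.5, -10, 0.3],
    [0, -6, -5, -20, 0.3],
    [0, -9, -8, -30, 0.3],
    [0, -10.9, -9.6, -40, 0.3],
    [0, -10.9, -9.6, -50, 0.3]
  ]
}}

```text
time: 23.3
eef_pos: [526.9, -5.3, 241.1]
eef_rot: [-1.29, 1.567, 2.922]
wrist_force: [-0.6, -0.4, 0.2]
finger_gap: 59.8
```

{"api": "jog_arm", "payload": {
  "deltas": [
    [0.5, 0, 0, -10, 0.3],
    [1, 0, 0, -20, 0.3],
    [2, 0, 0, -27.6, 0.3],
    [3, 0, 0, -27.6, 0.3],
    [4, 0, 0, -27.6, 0.3]
  ]
}}

```text
time: 23.92
eef_pos: [526.6, -7.0, 201.6]
eef_rot: [-1.65, 1.569, 3.033]
wrist_force: [-0.5, -0.2, -0.1]
finger_gap: 59.8
```

```bash
python3 -c "
from m import *
for i in range(4): s=cam('side')
go(526.3,-6,122,-1.6)
H=hsv(s);h,sa,v=[H[...,i] for i in range(3)]
m=sub((h<16)&(sa>110),(215,185,260,230));rect(s,m,116,'sl')
save(s,'s8.png',(190,120,310,240),4.5)"
```

```text
t 24.12 pos [527.   -7.  202.8] ang -1.64 F [ 0.2 -0.2 -0.2] gap 59.6
  ->cm [ 8.08 -0.07 -0.1 ] turn -0.0
sl [527.6  14.6  91.3  25.9  88.1] px [243. 214.]
```

View pics/s8.png

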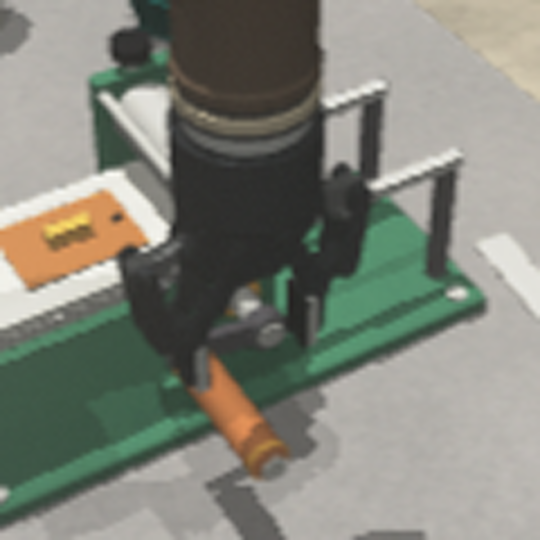

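The jaws are above the sleeve, whose near end is at (268,462) in the crop, and the die stands well on the blank at (68,232). That was my last picture. Going down to grip.

{"api": "jog_arm", "payload": {
  "deltas": [
    [2.5, 0, 0, 0, 0.3],
    [5, 0, 0, 0, 0.3],
    [7, 0, 0, 0, 0.3],
    [8, 0, 0, 0, 0.3],
    [8, 0, 0, 0, 0.4]
  ]
}}

```text
time: 24.75
eef_pos: [527.1, -7.0, 123.0]
eef_rot: [-1.63, 1.57, 3.054]
wrist_force: [-0.5, -0.4, 0.0]
finger_gap: 50.9
```

{"api": "jog_arm", "payload": {
  "deltas": [
    [0, 0, 0, 0, 0.5],
    [0, 0, 0, 0, 0.6],
    [0, 0, 0, 0, 0.66],
    [0, 0, 0, 0, 0.7],
    [0, 0, 0, 0, 0.7]
  ]
}}

```text
time: 25.38
eef_pos: [527.4, -7.1, 123.4]
eef_rot: [1.468, 1.57, -0.13]
wrist_force: [0.8, -0.5, -0.1]
finger_gap: 26.1
```

```bash
python3 -c "
from m import *
for i in range(4): t=cam('top')
go(526.3,-6,122,-1.6);print(arm.sense()['moment'])
H=hsv(t);h,sa,v=[H[...,i] for i in range(3)]
rect(t,sub((h<16)&(sa>110),(190,180,240,240)),138.5,'blank')"
```

```text
t 25.57 pos [527.4  -7.1 123.2] ang -1.6 F [ 0.5 -0.3  0.7] gap 25.6
  ->cm [ 0.12 -0.11 -0.1 ] turn 0.0
[-0.06767876  0.00110296 -0.00775514]
blank [509.2 179.8  56.9  80.   88.2] px [215. 209.]
```

```bash
cat >> h.py <<'E'
def arc(q0,dq,n=1,r=5.8):
    f=lambda q:np.array([-r*np.sin(q),-r*np.cos(q)])
    for k in range(n):
        a=q0+5*k*dq
        print(round(a,2),[list((f(a+(i+1)*dq)-f(a)).round(2)) for i in range(5)])
E
python3 -c "
from h import *
arc(.19,.2,7)"
```

```text
0.19 [[np.float64(-1.11), np.float64(0.33)], [np.float64(-2.13), np.float64(0.88)], [np.float64(-3.02), np.float64(1.61)], [np.float64(-3.75), np.float64(2.51)], [np.float64(-4.29), np.float64(3.54)]]
1.19 [[np.float64(-0.32), np.float64(1.11)], [np.float64(-0.41), np.float64(2.27)], [np.float64(-0.28), np.float64(3.42)], [np.float64(0.09), np.float64(4.52)], [np.float64(0.66), np.float64(5.52)]]
2.19 [[np.float64(0.76), np.float64(0.87)], [np.float64(1.68), np.float64(1.57)], [np.float64(2.73), np.float64(2.08)], [np.float64(3.85), np.float64(2.37)], [np.float64(5.0), np.float64(2.43)]]
3.19 [[np.float64(1.15), np.float64(-0.17)], [np.float64(2.23), np.float64(-0.57)], [np.float64(3.22), np.float64(-1.17)], [np.float64(4.07), np.float64(-1.96)], [np.float64(4.75), np.float64(-2.9)]]
4.19 [[np.float64(0.47), np.float64(-1.06)], [np.float64(0.73), np.float64(-2.19)], [np.float64(0.76), np.float64(-3.34)], [np.float64(0.55), np.float64(-4.48)], [np.float64(0.12), np.float64(-5.56)]]
5.19 [[np.float64(-0.63), np.float64(-0.97)], [np.float64(-1.44), np.float64(-1.8)], [np.float64(-2.41), np.float64(-2.44)], [np.float64(-3.47), np.float64(-2.89)], [np.float64(-4.61), np.float64(-3.11)]]
6.19 [[np.float64(-1.16), np.float64(0.01)], [np.float64(-2.29), np.float64(0.25)], [np.float64(-3.35), np.float64(0.7)], [np.float64(-4.31), np.float64(1.36)], [np.float64(-5.11), np.float64(2.2)]]
```

{"api": "jog_arm", "payload": {
  "deltas": [
    [-0.5, 0.12, 0, 0, 0.7],
    [-1.11, 0.33, 0, 0, 0.7],
    [-1.6, 0.58, 0, 0, 0.7],
    [-2.13, 0.88, 0, 0, 0.7],
    [-2.13, 0.88, 0, 0, 0.7]
  ]
}}

```text
time: 26.2
eef_pos: [535.6, -7.3, 145.1]
eef_rot: [-1.488, 1.569, -3.086]
wrist_force: [-4.1, -0.7, 2.7]
finger_gap: 25.9
```

```bash
python3 -c "
from m import *
F=[]
for i in range(4): t=cam('top');F.append(arm.sense()['wrist_force'])
print(np.mean(F,0));go(526.3,-6,122,-1.6)
H=hsv(t);h,sa,v=[H[...,i] for i in range(3)]
rect(t,sub((h<16)&(sa>110),(190,180,240,240)),138.5,'blank')"
```

```text
[-5.31581515 -1.06391401  4.17283965]
t 26.4 pos [535.6  -7.3 145.1] ang -1.58 F [-5.9 -0.4  4. ] gap 25.6
  ->cm [ 2.31 -0.93 -0.1 ] turn 0.0
blank [517.8 179.6  57.1  80.2  88.3] px [215. 206.]
```

The bed moved 8.6 mm for 0.4 rad, as it should, with low force. I'll carry on.

```bash
python3 -c "
from h import *
np.set_printoptions(legacy='1.25')
arc(.59,.2,6)"
```

```text
0.59 [[-0.89, 0.74], [-1.62, 1.64], [-2.16, 2.66], [-2.48, 3.78], [-2.57, 4.93]]
1.59 [[0.14, 1.15], [0.5, 2.25], [1.08, 3.25], [1.84, 4.13], [2.76, 4.83]]
2.59 [[1.04, 0.51], [2.16, 0.79], [3.32, 0.85], [4.47, 0.68], [5.55, 0.29]]
3.59 [[0.99, -0.6], [1.84, -1.39], [2.51, -2.33], [2.99, -3.39], [3.24, -4.52]]
4.59 [[0.03, -1.16], [-0.18, -2.3], [-0.61, -3.37], [-1.24, -4.34], [-2.05, -5.17]]
5.59 [[-0.96, -0.65], [-2.03, -1.09], [-3.17, -1.31], [-4.32, -1.31], [-5.46, -1.07]]
```

{"api": "jog_arm", "payload": {
  "deltas": [
    [-0.89, 0.74, 0, 0, 0.7],
    [-1.62, 1.64, 0, 0, 0.7],
    [-2.16, 2.66, 0, 0, 0.7],
    [-2.48, 3.78, 0, 0, 0.7],
    [-2.57, 4.93, 0, 0, 0.7]
  ]
}}

```text
time: 27.02
eef_pos: [586.6, -8.9, 171.3]
eef_rot: [1.441, 1.568, -0.158]
wrist_force: [-1.7, -0.7, 0.2]
finger_gap: 25.6
```

```bash
python3 -c "
from m import *
F=[]
for i in range(4): t=cam('top');F.append(arm.sense()['wrist_force'])
print(np.mean(F,0));go(526.3,-6,122,-1.6)
H=hsv(t);h,sa,v=[H[...,i] for i in range(3)]
rect(t,sub((h<16)&(sa>110),(190,150,240,240)),138.5,'blank')
rect(t,sub((h>=18)&(h<33)&(sa>90),(195,160,235,230)),150,'die')"
```

```text
[ 1.97225151 -1.45636902  1.43034793]
t 27.23 pos [587.9  -8.9 171.1] ang -1.61 F [ 2.2 -1.2  2.5] gap 25.7
  ->cm [ 4.88 -6.19 -0.12] turn -0.0
blank [534.9 179.   56.9  69.1  88.2] px [215. 200.]
die [539.9 177.5   9.6  26.4  81.5] px [215. 198.]
```

{"api": "jog_arm", "payload": {
  "deltas": [
    [0.14, 1.15, 0, 0, 0.7],
    [0.5, 2.25, 0, 0, 0.7],
    [1.08, 3.25, 0, 0, 0.7],
    [1.84, 4.13, 0, 0, 0.7],
    [2.76, 4.83, 0, 0, 0.7]
  ]
}}

```text
time: 27.85
eef_pos: [634.7, -10.2, 142.0]
eef_rot: [1.354, 1.569, -0.244]
wrist_force: [0.9, -2.9, 1.6]
finger_gap: 25.7
```

```bash
cat > chk.py <<'E'
from m import *
F=[];L=[]
for i in range(3): t=cam('top');F.append(arm.sense()['wrist_force']);L.append(arm.sense()['eef_pos'])
print(np.mean(F,0).round(1),np.mean(L,0).round(1),round(arm.sense()['finger_gap'],1),arm.sense()['time'])
x,z=L[-1][0]-584.6,L[-1][2]-6-105; print('q',np.arctan2(z,-x),'r',np.hypot(x,z))
H=hsv(t);h,sa,v=[H[...,i] for i in range(3)]
rect(t,sub((h<16)&(sa>110),(190,100,240,240)),138.5,'blank')
rect(t,sub((h>=18)&(h<33)&(sa>90),(195,110,235,230)),150,'die')
rect(t,sub((sa<40)&(v>160),(190,193,240,262)),135,'bed')
E
python3 chk.py
```

```text
[ 4.2 -2.2 -0.8] [635.2 -10.2 140.9] 25.7 28.0
q 2.601395389160696 r 58.79862179228632
blank [546.3 178.6  56.9  46.3  88.2] px [215. 196.]
die [557.2 176.1   8.5  14.5  89.4] px [216. 192.]
bed [479.1 184.4 106.2 153.2  88.2] px [212. 218.]
bed [415.2 137.2   8.4  27.8  89. ] px [230. 242.]
bed [4.533e+02 2.496e+02 4.220e+01 2.800e+00 2.000e-01] px [190. 230.]
```

{"api": "jog_arm", "payload": {
  "deltas": [
    [1.04, 0.51, 0, 0, 0.7],
    [2.16, 0.79, 0, 0, 0.7],
    [3.32, 0.85, 0, 0, 0.7],
    [4.47, 0.68, 0, 0, 0.7],
    [5.55, 0.29, 0, 0, 0.7]
  ]
}}

```text
time: 28.62
eef_pos: [636.0, -10.2, 85.9]
eef_rot: [-1.27, 1.57, -2.869]
wrist_force: [1.6, -3.5, 1.8]
finger_gap: 25.7
```

```bash
python3 chk.py
```

```text
[ 3.3 -4.4 -5.5] [634.5 -10.2  84.3] 25.3 28.775
q -2.6536272770313842 r 56.51995143591591
blank [557.8 177.6  55.   23.2  88.2] px [215. 192.]
bed [479.1 185.9 108.6 153.2  88.2] px [211. 217.]
bed [426.4 137.    8.4  50.1  89. ] px [231. 238.]
bed [4.604e+02 2.496e+02 5.640e+01 2.800e+00 2.000e-01] px [191. 227.]
```

{"api": "jog_arm", "payload": {
  "deltas": [
    [0.99, -0.6, 0, 0, 0.7],
    [1.84, -1.39, 0, 0, 0.7],
    [2.51, -2.33, 0, 0, 0.7],
    [2.99, -3.39, 0, 0, 0.7],
    [3.24, -4.52, 0, 0, 0.7]
  ]
}}

```text
time: 29.4
eef_pos: [591.8, -8.6, 55.4]
eef_rot: [1.652, 1.568, 0.053]
wrist_force: [0.3, -3.3, 7.7]
finger_gap: 25.8
```

```bash
python3 chk.py
```

```text
[-1.9 -3.   6.2] [589.5  -8.5  54.8] 25.9 29.55
q -1.6573298543105381 r 56.42199464244743
blank [640.2 175.4  52.6  11.9  88.1] px [216. 164.]
blank [568.  177.5  54.6   2.9  88.2] px [215. 189.]
bed [479.3 184.4 106.7 153.1  88.4] px [214. 220.]
```

{"api": "jog_arm", "payload": {
  "deltas": [
    [0.03, -1.16, 0, 0, 0.7],
    [-0.18, -2.3, 0, 0, 0.7],
    [-0.61, -3.37, 0, 0, 0.7],
    [-1.24, -4.34, 0, 0, 0.7],
    [-2.05, -5.17, 0, 0, 0.7]
  ]
}}

```text
time: 30.18
eef_pos: [539.8, -7.1, 75.7]
eef_rot: [1.75, 1.568, 0.151]
wrist_force: [6.7, -1.3, 0.6]
finger_gap: 25.9
```

```bash
python3 chk.py; python3 -c "
from h import *
np.set_printoptions(legacy='1.25')
arc(5.59,.175,1)"
```

```text
[ 2.8 -1.   3.5] [539.4  -7.1  76.4] 25.7 30.325
q -0.6601033909034912 r 56.96853313146567
blank [652.2 175.3  53.2  36.   88.1] px [216. 160.]
die [635.8 175.4   8.6   9.1  89.4] px [216. 164.]
bed [528.2 179.9  98.5  54.8  88.3] px [215. 202.]
bed [450.2 229.8  17.1  92.7  88.2] px [198. 231.]
bed [447.6 136.6   8.4  92.5  89. ] px [231. 230.]
5.59 [[-0.83, -0.58], [-1.75, -1.0], [-2.74, -1.26], [-3.75, -1.34], [-4.75, -1.24]]
```

{"api": "jog_arm", "payload": {
  "deltas": [
    [-0.83, -0.58, 0, 0, 0.7],
    [-1.75, -1.0, 0, 0, 0.7],
    [-2.74, -1.26, 0, 0, 0.7],
    [-3.75, -1.34, 0, 0, 0.7],
    [-4.27, -1.31, 0, 0, 0.7]
  ]
}}

```text
time: 30.95
eef_pos: [526.6, -6.8, 117.3]
eef_rot: [2.262, 1.57, 0.663]
wrist_force: [5.9, -1.8, -3.1]
finger_gap: 25.6
```

```bash
python3 chk.py
```

```text
[ 5.  -0.2 -0.1] [526.6  -6.8 117.6] 26.0 31.1
q 0.1122381909815874 r 58.36991161522045
blank [659.8 175.3  53.7  51.1  88.1] px [216. 158.]
die [643.2 175.4   8.6  23.8  89.5] px [216. 162.]
bed [479.1 180.1 101.3 152.8  88.2] px [222. 213.]
bed [458.8 229.5  17.1 109.8  88.2] px [198. 229.]
```

{"api": "jog_arm", "payload": {
  "deltas": [
    [-0.15, 0.02, 0, 0, 0.7],
    [-0.3, 0.04, 0, 0, 0.7],
    [-0.4, 0.06, 0, 0, 0.7],
    [-0.4, 0.06, 0, 0, 0.7],
    [-0.4, 0.06, 0, 0, 0.7]
  ]
}}

```text
time: 31.72
eef_pos: [526.6, -6.7, 120.8]
eef_rot: [-1.987, 1.57, 2.697]
wrist_force: [4.6, -0.3, -2.7]
finger_gap: 25.7
```

```bash
python3 chk.py
```

```text
[ 5.1 -0.3 -2.8] [526.6  -6.7 120.8] 25.9 31.875
q 0.16699847530954914 r 58.823942007816505
blank [659.8 175.3  53.7  51.1  88.1] px [216. 158.]
die [643.2 175.4   8.6  23.8  89.5] px [216. 162.]
bed [479.1 180.1 101.3 152.8  88.2] px [222. 213.]
bed [458.8 229.5  17.1 109.8  88.2] px [198. 229.]
```

{"api": "jog_arm", "payload": {
  "deltas": [
    [-0.1, 0.02, 0, 0, 0.7],
    [-0.2, 0.03, 0, 0, 0.7],
    [-0.3, 0.05, 0, 0, 0.7],
    [-0.3, 0.05, 0, 0, 0.7],
    [-0.3, 0.05, 0, 0, 0.7]
  ]
}}

```text
time: 32.5
eef_pos: [526.7, -6.8, 124.2]
eef_rot: [-1.795, 1.569, 2.89]
wrist_force: [2.8, 0.5, -3.2]
finger_gap: 25.6
```

```bash
python3 chk.py; python3 -c "
from m import *
s=cam('side');H=hsv(s);h,sa,v=[H[...,i] for i in range(3)]
rect(s,sub((h<16)&(sa>110),(215,190,262,235)),116,'sl')
rect(s,sub((h<16)&(sa>110),(230,130,290,175)),138.5,'blank')
rect(s,sub((h>=18)&(h<33)&(sa>110),(220,130,290,175)),146,'die')"
```

```text
[ 3.1  0.7 -3.6] [526.8  -6.8 124.4] 25.6 32.65
q 0.2281796146881934 r 59.36783621427045
blank [659.8 175.3  53.7  51.1  88.1] px [216. 158.]
die [644.7 175.4   8.6  26.8  89.5] px [216. 162.]
bed [536.8 179.8  98.3  37.6  88.3] px [215. 200.]
bed [458.8 229.5  17.1 109.8  88.2] px [198. 229.]
bed [456.1 135.4   8.8 109.7  87.2] px [231. 228.]
sl [530.1  -8.2  40.7  19.9  64.5] px [246. 217.]
sl [517.4  44.3  21.8   8.1  59.3] px [233. 206.]
sl [522.6 -26.7  24.9   7.1  14.5] px [249. 222.]
```

{"api": "jog_arm", "payload": {
  "deltas": [
    [-0.1, 0.02, 0, 0, 0.7],
    [-0.2, 0.04, 0, 0, 0.7],
    [-0.3, 0.06, 0, 0, 0.7],
    [-0.3, 0.06, 0, 0, 0.7],
    [-0.3, 0.06, 0, 0, 0.7]
  ]
}}

```text
time: 33.33
eef_pos: [527.3, -6.8, 127.7]
eef_rot: [-1.728, 1.568, 2.957]
wrist_force: [-1.2, 2.4, -1.3]
finger_gap: 25.9
```

```bash
python3 chk.py
```

```text
[-2.5  2.7 -1.8] [527.3  -6.8 127.6] 25.6 33.475
q 0.28309825881464823 r 59.64525789607135
blank [659.8 175.3  53.7  51.1  88.1] px [216. 158.]
die [644.7 175.4   8.6  26.8  89.4] px [216. 162.]
bed [479.  183.1 106.4 154.9  87.2] px [214. 218.]
```

No clear bed motion and little force: the fingers were set at the sleeve's own width and may be slipping. I'll ease off, go down 8 mm, grip harder and pull up.

{"api": "jog_arm", "payload": {
  "deltas": [
    [0, 0, 0, 0, 0.62],
    [0.4, 0, 0, 0, 0.62],
    [0.8, 0, 0, 0, 0.62],
    [0.8, 0, 0, 0, 0.8],
    [0.8, 0, 0, 0, 0.8]
  ]
}}

```text
time: 34.1
eef_pos: [527.2, -7.4, 119.1]
eef_rot: [-1.373, 1.568, -2.971]
wrist_force: [-1.6, -1.6, -4.8]
finger_gap: 24.0
```

{"api": "jog_arm", "payload": {
  "deltas": [
    [0, 0, 0, 0, 0.8],
    [-0.1, 0, 0, 0, 0.8],
    [-0.2, 0.02, 0, 0, 0.8],
    [-0.3, 0.04, 0, 0, 0.8],
    [-0.3, 0.04, 0, 0, 0.8]
  ]
}}

```text
time: 34.72
eef_pos: [527.5, -7.3, 121.7]
eef_rot: [-1.39, 1.568, -2.989]
wrist_force: [-0.7, -3.5, -11.8]
finger_gap: 24.5
```

```bash
python3 chk.py
```

```text
[ -2.   -4.5 -13. ] [527.6  -7.3 121.7] 24.3 34.875
q 0.18661613920340311 r 58.0426858210147
blank [661.2 175.3  52.7  55.   89.2] px [216. 158.]
die [644.7 175.4   8.6  26.7  89.4] px [216. 161.]
bed [479.  183.1 106.3 155.   87.2] px [214. 218.]
```

{"api": "jog_arm", "payload": {
  "deltas": [
    [-0.1, 0.02, 0, 0, 0.8],
    [-0.2, 0.03, 0, 0, 0.8],
    [-0.3, 0.04, 0, 0, 0.8],
    [-0.3, 0.04, 0, 0, 0.8],
    [-0.3, 0.04, 0, 0, 0.8]
  ]
}}

```text
time: 35.5
eef_pos: [527.4, -7.2, 122.3]
eef_rot: [-1.484, 1.568, -3.082]
wrist_force: [4.4, -6.1, -31.1]
finger_gap: 24.1
```

```bash
python3 chk.py
```

```text
[  3.4  -5.3 -30.8] [527.4  -7.2 122.2] 24.3 35.65
q 0.19438847191225525 r 58.26094131413419
blank [661.2 175.3  52.7  55.1  89.2] px [216. 158.]
die [644.7 175.4   8.6  26.7  89.4] px [216. 161.]
bed [479.  183.1 106.3 155.   87.2] px [214. 218.]
```

It is at the stop: 31 N with no further motion. I'll let go and rise.

{"api": "jog_arm", "payload": {
  "deltas": [
    [0, 0, 0, 0, 0.6],
    [0, 0, 0, 0, 0.4],
    [0, 0, 0, 0, 0.3],
    [0, 0, 0, 0, 0.3],
    [-2, 0, 0, 0, 0.3]
  ]
}}

```text
time: 36.28
eef_pos: [527.9, -6.8, 145.3]
eef_rot: [-1.742, 1.568, 2.942]
wrist_force: [0.1, -0.3, 0.0]
finger_gap: 59.7
```

{"api": "jog_arm", "payload": {
  "deltas": [
    [-3, 0, 0, 0, 0.3],
    [-7, -1, 0, 0, 0.3],
    [-11, -4, 0, 0, 0.3],
    [-12, -8, 0, 0, 0.3],
    [-12, -11, 0, 0, 0.3]
  ]
}}

```text
time: 36.9
eef_pos: [418.8, -3.9, 267.8]
eef_rot: [1.549, 1.567, -0.049]
wrist_force: [0.3, 0.6, 0.5]
finger_gap: 59.7
```

{"api": "jog_arm", "payload": {
  "deltas": [
    [0, -2, 0, 0, 0.3],
    [0, -3, 0, 0, 0.3],
    [0, -3, 0, 0, 0.3],
    [0, -3, 0, 0, 0.3],
    [0, -3, 0, 0, 0.3]
  ]
}}

```text
time: 37.52
eef_pos: [389.8, -3.3, 266.0]
eef_rot: [1.852, 1.571, 0.253]
wrist_force: [-0.0, 0.3, -0.5]
finger_gap: 59.8
```

```bash
python3 chk.py; python3 -c "
from m import *
s=cam('side');P=cloud(s);H=hsv(s);h,sa,v=[H[...,i] for i in range(3)]
m=sub((h<16)&(sa>110),(215,185,262,232));rect(s,m,116,'sl')
q=P[m];q=q[~np.isnan(q[:,0])];print(q.mean(0).round(1),np.percentile(q,98,axis=0).round(1))
k=(np.hypot(P[...,0]-454,P[...,1]+133)<25)&(P[...,2]>62)&(P[...,2]<140); q=P[k]; print('tweez',len(q),q.mean(0).round(1) if len(q) else 0,q.min(0).round(1),q.max(0).round(1))
rect(s,sub((h<16)&(sa>110),(215,120,300,175)),138.5,'blank')
rect(s,sub((h>=18)&(h<33)&(sa>110),(215,120,300,175)),146,'die')
rect(s,sub((h>=18)&(h<33)&(sa>110),(295,300,350,352)),12,'dies')
T=cam('top'); Q=cloud(T);k=(abs(Q[...,0]-646)<20)&(abs(Q[...,1]-176)<12); print('die z',np.nanpercentile(Q[k][:,2],[5,50,95]))
"
```

```text
[-0.3 -0.3  0.1] [389.5  -3.2 265.8] 59.4 37.675
q 0.670327693380262 r 249.09738977585548
blank [661.3 175.3  52.7  55.2  89.2] px [216. 157.]
die [644.7 175.4   8.6  26.7  89.4] px [216. 161.]
bed [479.1 184.3 106.3 153.2  88.2] px [214. 218.]
sl [527.7  21.1  98.8  26.9  87.7] px [242. 213.]
[524.3  17.5 123.7] [536.9  58.8 128.4]
tweez 138 [ 451.9 -135.2   96.3] [ 442.7 -151.1   63.2] [ 462.  -116.7  129.1]
blank [665.2 175.1  57.5  40.2  89. ] px [253. 154.]
die [602.9 131.2  25.8  20.   57.5] px [242. 168.]
die [653.5 178.9   9.4  15.   57.6] px [249. 153.]
dies [ 551.3 -356.1   16.1   15.9   22.7] px [338. 342.]
dies [ 551.7 -258.9   12.8   15.1   57.3] px [310. 308.]
die z [135.2056305  140.94681701 152.90419331]
```

```bash
python3 -c "
from cell import arm
arm.hand_in()"
```

```text
the job is handed in; nothing more can be done
```

The job is done and handed in at about 38 s of the 72 s allowed; the verdict isn't reported.

**What I did:** I took the tweezers from the block and gripped the bar die with them. I stood the die on the middle of the blank, lowering it until the force showed contact. Then I put the tweezers back in their slot, wound the crank by its sleeve to the stop, let go and drew the arm clear.

**Last checks:**
- **Die:** it lies on the wound-in blank at about (645, 175) mm, against about (646, 176) expected. Its length still runs along the blank, and depth readings there reach about 153 mm, against about 150.5 mm for a standing die.
- **Bed:** the sleeve ended at the height that fits a crank angle of about 6.45. Pulling further raised the force to 31 N and the blank did not move.
- **Tweezers and other dies:** the tweezers stand in the slot as at the start, tail at about 125–129 mm, within about 1 mm of where they were. The round and square dies are unmoved to within 1 mm.
- **Cup, awl and mallet:** I did not check these again, but the arm went nowhere near them.

**What went wrong:** near the end of the winding the fingers slipped on the sleeve, because I had set them to only just its width. I let go, went down 8 mm, gripped harder and finished to the stop. Highest wrist force I read was about 31 N, at the stop.

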